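# Lock a lamp gear box lid crosswise by fingertip

### The arm

A 6-joint arm with a two-finger parallel gripper is mounted at the origin on the work surface. World frame = base frame: x ahead of the robot, y to its left, z up, the work surface at z = 0. Lengths are in mm, angles in rad, forces in N, time in s.
With the tool pointing down it reaches from about 350 to 875 mm from the base axis. Payload 4.2 kg.
Tool frame: the origin (TCP) lies on the mounting face of the last link; the fingertips stand 173 mm ahead of it and the grasp point (between the pads) lies 155 mm ahead of it; z points along the fingers, y is the line along which they close (so a half turn about z gives the same grasp; the last joint's range is limited). The gripper opens to 85 mm and grips with 20 to 120 N. Pads are 22 mm wide; open, the fingers measure 114 mm over their backs; the gripper's body (76 mm by 85 mm) begins 54 mm behind the grasp point. The pads swing forward as they close: fully open they stand 13 mm farther back than shut.
Start: joints at [1.444, 0.385, 0.008, 0, -1.194, -0.259], TCP at [235.155, 579.053, 404.712] pointing down, gripper open.
Joint ranges: [-3.14, 3.14], [-1.21, 2.06], [-1.07, 1.41], [-3.16, 2.05], [-2.99, -0.16], [-3.1, 3.1]. Speed limits (rad/s): [2.79, 2.79, 3.14, 3.14, 3.14, 3.14].

### API

Orientations are given as a unit quaternion [x, y, z, w].
In Python, from bench import arm gives the robot as it stands.
- The arm moves only by the tool carry_out, never from a script. Its argument "rows" is a list of rows, each a list of 7 numbers: the shift along the tool's x, y, z as a fraction of full scale, then the turn, a rotation vector about the tool's x, y, z as a fraction of full scale, then the opening, from -1 (shut) to 1 (fully open). A call has 1 to 12 rows; each row is the pose to reach, as a shift and turn from the pose commanded when the call began, along the tool's axes at that moment, turning the shorter way round; what a row does not reach only later rows make up. Full scale, the value 1, is 20 cm for a shift and pi rad for a turn. A row lasts 1/8 s, in which the tool goes at most 62.5 mm and 10.7 degrees, less where a joint would pass 70% of its speed; a pose out of reach is approached as far as the arm can. A call with a number of a shift or a turn outside -1 to 1 is refused whole. A call with a gripper value outside its range is refused whole. The fingers move at their own pace and stop on an object; the grip force is fixed at half the most. Time passes only in rows, so rows that repeat a pose let the fingers close. It gives the time, the measured TCP pose, the force, the opening and the grip force at its end, in the units of the state.
- arm.read_state(): the state, without advancing time (a new reading comes with each control period).
- arm.get_image(name): name is "scene" or "side" or "wrist"; returns (picture, depth): 480x640x3 uint8, red, green, blue; 480x640 float32, mm along the optical axis (not along the pixel's ray), 0 where there is no reading.
- arm.calibration(name): a dict with "mtx" (3x3 intrinsics, pixels), "k1" (the pictures are not rectified: a ray, as slopes to the right and down, at radius r is drawn at 1 + k1 r^2 times it, then the intrinsics apply), "cam_to_world" (4x4, takes a point from camera to world coordinates). Camera axes: x right, y up, looking along -z (the intrinsics and any distortion apply to the point x, -y, -z); pixel columns grow to the right and rows downward; lengths in mm; the calibration is good to about 2 mm. A picture is of the moment at which its call begins: read the wrist's pose just before it. calibration takes no time and is no camera call; for the wrist camera it gives the pose at the moment of the call.
- arm.job_done(): hands the job in; it is judged then, once.
The state is a dict: "clock": time; "joints": joint angles; "joint_vel": joint speeds; "joint_efforts": joint torques, N m; "position": TCP position; "ee_rot": TCP orientation; "contact_force": force on the tool from outside, world axes, zero at the start; "wrist_torque": the same for the moment, N m; "gripper_width": finger opening in mm; "grasp_force": force on a finger pad.
Only numpy, scipy, OpenCV 4.12 (cv2) and the standard library are available. Lean on these libraries where they do the work, as an engineer would, in place of code of your own. Each camera call takes 0.05 s, during which the arm holds its last target. There are 200 camera calls.

### The job

Lock the lid of the aluminium gear box: with the fingertips, press its four corner push-lock fasteners fully home, gently and one at a time, working crosswise so the gasket seats evenly: first the one nearest the cable gland, then the one diagonally opposite it, then the other one on the gland's side, and last the one diagonally opposite that. Do not lift, tip or shove the box, and leave the roll of tape on its lid and the cups, tools and other things around it where they are.

Things in the scene. Friction and masses are not known exactly. Their poses are not given: they have to be found in the camera images.
- gearbox: Aluminium control-gear box for a lamp, 180 x 130 mm, lid top 62 mm above the bench, 0.7 to 1.2 kg, loose on the bench, any yaw. Origin: centre of its underside; x along its 180 mm length, y towards the long side that carries the cable gland, z up. Four black push-lock fasteners in grey collars stand at the lid's corners, 136 mm apart along x and 86 mm along y. Low mounting ears at both ends reach x = +-104 mm.
- gland (a point): Outer end of the black plastic cable gland (35 to 37 mm across), which sticks out 40 mm level from one long side of the box near one corner: box frame x = +55, y = +105, z = 28 mm.
- head_a (a point): Centre of the flat top of the black push-lock fastener head (17 mm diameter) at the corner of the lid nearest the cable gland; box frame x = +68, y = +43 mm. Unpressed, this top is 72.5 to 74 mm above the bench (10.5 to 12 mm above the lid); pressed home it is at 66 mm, 1 mm above its grey collar (27 mm diameter, 3 mm high).
- lock_a (a joint): How far the fastener at the corner nearest the cable gland has been pushed in, m: 0 to 0.0015 at the start, 0.008 fully home (hard stop). It moves straight down, resists with a steady 3 N plus a little damping, has no spring and stays where it is left.
- head_b (a point): Centre of the flat top of the black push-lock fastener head (17 mm diameter) at the corner of the lid on the gland's long side but away from the gland; box frame x = -68, y = +43 mm. Unpressed, this top is 72.5 to 74 mm above the bench (10.5 to 12 mm above the lid); pressed home it is at 66 mm, 1 mm above its grey collar (27 mm diameter, 3 mm high).
- lock_b (a joint): How far the fastener at the corner on the gland's long side but away from the gland has been pushed in, m: 0 to 0.0015 at the start, 0.008 fully home (hard stop). It moves straight down, resists with a steady 3 N plus a little damping, has no spring and stays where it is left.
- head_c (a point): Centre of the flat top of the black push-lock fastener head (17 mm diameter) at the corner of the lid diagonally opposite the gland's corner; box frame x = -68, y = -43 mm. Unpressed, this top is 72.5 to 74 mm above the bench (10.5 to 12 mm above the lid); pressed home it is at 66 mm, 1 mm above its grey collar (27 mm diameter, 3 mm high).
- lock_c (a joint): How far the fastener at the corner diagonally opposite the gland's corner has been pushed in, m: 0 to 0.0015 at the start, 0.008 fully home (hard stop). It moves straight down, resists with a steady 3 N plus a little damping, has no spring and stays where it is left.
- head_d (a point): Centre of the flat top of the black push-lock fastener head (17 mm diameter) at the corner of the lid on the side without the gland, at the gland's end of the box; box frame x = +68, y = -43 mm. Unpressed, this top is 72.5 to 74 mm above the bench (10.5 to 12 mm above the lid); pressed home it is at 66 mm, 1 mm above its grey collar (27 mm diameter, 3 mm high).
- lock_d (a joint): How far the fastener at the corner on the side without the gland, at the gland's end of the box has been pushed in, m: 0 to 0.0015 at the start, 0.008 fully home (hard stop). It moves straight down, resists with a steady 3 N plus a little damping, has no spring and stays where it is left.
- cup_1: Empty open metal cup, 76 mm diameter, 80 mm high, 0.14 kg, loose, standing close beside the box. Origin: centre of its underside, z up. Leave alone.
- cup_2: Empty open metal cup, 76 mm diameter, 80 mm high, 0.14 kg, loose, standing close beside the box. Origin: centre of its underside, z up. Leave alone.
- tape_roll: Roll of yellow insulating tape, 56 mm diameter, 34 mm hole, 18 mm high, lying flat and loose near the middle of the box's lid. Origin: centre of its underside. Leave it there.
- screwdriver: Screwdriver, 180 mm long, lying loose beside the box. Origin near its middle, x along it. Leave alone.
- pliers: Pliers with black handles, 136 mm long, 16 mm high, lying loose beside the box. Origin at the bench under the pivot, x towards the jaws. Leave alone.
- pin_tray: Small open yellow plastic tray of spare fasteners, 70 x 55 x 28 mm, loose beside the box. Origin: centre of its underside. Leave alone.
- flask: Grey drinking bottle with black cap, 72 mm diameter, 215 mm high, standing at the robot's right, 0.5 kg. Origin: centre of its underside. Leave alone.
There are look-alikes about, which are no part of the job. What is shaped like the gearbox but turquoise or yellow is not meant.

How it is judged:
By the outcome, as a careful person would: the job done as asked, in the order asked, and still so for the second after the job is handed in, with the robot touching nothing.
It also fails if it takes over 58 s, if anything falls off the work surface, if the arm or the gripper's body presses on something with over 40 N, if the wrist force passes 120 N, or if a joint passes its speed limit or range.

## Working session

There is one attempt and no reset: what is moved stays moved. The work goes in short steps, Python scripts to look and compute and a tool call to move; the robot and the scene stay as the last step left them, time stands still between calls to the robot, and variables do not carry over. Pictures are saved under pics/ and viewed, at most 10 in all, crops included, and the job is handed in when it is done.

Besides the shell and the picture viewer there is one more tool, called after "Emit:" by a JSON object that holds its "method" and its "body", one argument or row to a line. carry_out: Moves the arm, as the interface text tells. Its arguments: {"type":"object","properties":{"rows":{"type":"array"}},"required":["rows"]}

```bash
mkdir -p pics
cat > h.py <<'E'
import numpy as np, cv2
from bench import arm
def ray(c,u,v):
    m=np.array(c["mtx"]);k=c["k1"];T=np.array(c["cam_to_world"])
    d=np.array([(u-m[0,2])/m[0,0],(v-m[1,2])/m[1,1]]);s=d.copy()
    for _ in range(20): s=d/(1+k*(s@s))
    return T[:3,3],T[:3,:3]@np.array([s[0],-s[1],-1])
def onz(c,u,v,z):
    o,d=ray(c,u,v);return o+d*(z-o[2])/d[2]
def snap(n,f):
    c=arm.calibration(n);p,d=arm.get_image(n)
    cv2.imwrite(f"pics/{f}.png",p[:,:,::-1]);np.save(f"pics/{f}.npy",d);return c,p,d
E
python3 - <<'E'
from h import *
import pickle
s=arm.read_state();print(s)
for n in("scene","wrist"):
    c,p,d=snap(n,n+"0");pickle.dump(c,open(f"pics/{n}0.pkl","wb"));print(n,np.round(c["cam_to_world"],3),c["mtx"],c["k1"])
E
```

```text
{'clock': 0.0, 'joints': array([ 1.44361757e+00,  3.85562574e-01,  6.60962213e-03, -5.26379283e-04,
       -1.19397558e+00, -2.58582348e-01]), 'joint_vel': array([-0.00027002,  0.00080441, -0.00171603, -0.00076625, -0.00018766,
        0.00131511]), 'joint_efforts': array([-1.04286278e-04, -3.92285943e+01,  1.88402259e+01,  4.18636411e+00,
       -4.56016656e-03,  9.88057636e-08]), 'position': array([235.0613996 , 578.88704148, 403.60712129]), 'ee_rot': array([ 9.81436938e-01, -1.91782011e-01, -1.74098303e-04,  1.07986420e-03]), 'contact_force': array([-1.14193506,  1.17218074, -0.72327532]), 'wrist_torque': array([ 0.00678944,  0.01610248, -0.02252783]), 'grasp_force': 0.0, 'gripper_width': 85.55595362063528}
scene [[ 3.310000e-01 -7.570000e-01  5.640000e-01  1.207473e+03]
 [ 9.430000e-01  2.560000e-01 -2.110000e-01 -3.453080e+02]
 [ 1.500000e-02  6.010000e-01  7.990000e-01  1.086210e+03]
 [ 0.000000e+00  0.000000e+00  0.000000e+00  1.000000e+00]] [[543.67159731   0.         310.6768871 ]
 [  0.         543.67159731 230.74498135]
 [  0.           0.           1.        ]] -0.0074727438474954345
wrist [[-3.75000e-01  8.93000e-01  2.51000e-01  2.98044e+02]
 [-9.27000e-01 -3.61000e-01 -1.00000e-01  5.53201e+02]
 [ 1.00000e-03 -2.70000e-01  9.63000e-01  3.72246e+02]
 [ 0.00000e+00  0.00000e+00  0.00000e+00  1.00000e+00]] [[396.7318512    0.         323.04339123]
 [  0.         396.7318512  229.43870752]
 [  0.           0.           1.        ]] -0.03264278718896171
```

View pics/scene0.png

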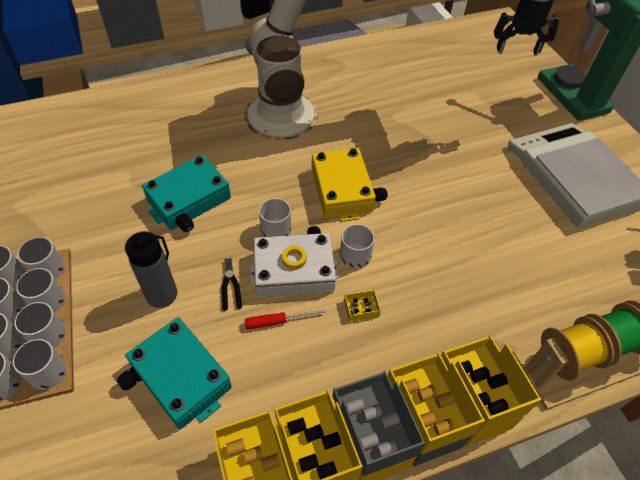

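View pics/wrist0.png

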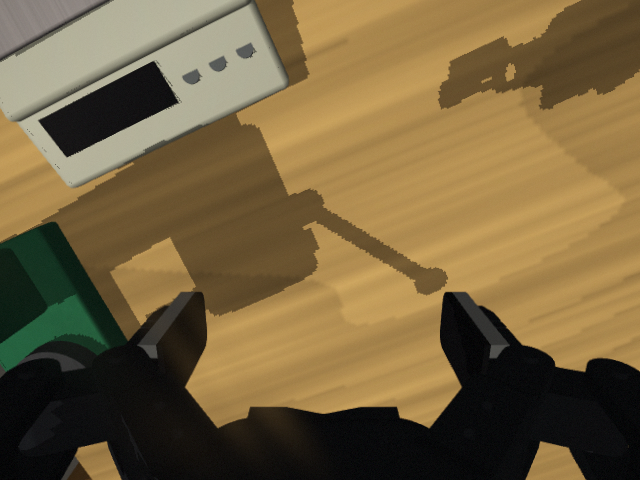

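The scene view shows the aluminium box at (293,262). Its heads are at about (263,243), (319,239), (322,279) and (264,281), and the gland is at (314,232), on the robot's side near the (319,239) head. The cups are at (275,218) and (357,245). The wrist view shows only the scale.

```bash
cat > m.py <<'E'
from h import *
def fit(P):
    # P order a,b,c,d world xy -> centre,yaw
    M=np.array([[68,43],[-68,43],[-68,-43],[68,-43]],float)
    P=np.array(P)[:,:2];c=P.mean(0);Q=P-c
    yaw=np.arctan2((M[:,0]*Q[:,1]-M[:,1]*Q[:,0]).sum(),(M*Q).sum())
    R=np.array([[np.cos(yaw),-np.sin(yaw)],[np.sin(yaw),np.cos(yaw)]])
    F=c+M@R.T
    return c,yaw,F,P-F
E
python3 - <<'E'
from m import *
import pickle
c=pickle.load(open("pics/scene0.pkl","rb"));p=cv2.imread("pics/scene0.png")
P=[]
for u,v in((319,239),(263,243),(264,281),(322,279)):
    g=p[v-9:v+10,u-9:u+10].max(2)<60
    n,l,st,ce=cv2.connectedComponentsWithStats(g.astype(np.uint8));i=1+st[1:,4].argmax()
    q=ce[i]+[u-9,v-9];P.append(onz(c,*q,71));print(q,st[i],P[-1])
ce,yaw,F,r=fit(P);print(ce,yaw,F,r)
for n,u,v in(("cup1",275,206),("cup2",357,233)):print(n,onz(c,u,v,80))
cv2.imwrite("pics/s0crop.png",cv2.resize(p[190:340,210:410],(800,600),interpolation=2))
E
```

```text
[320.49090909 239.12727273] [ 6  5 10  9 55] [521.44774514 -64.1269145   71.        ]
[261.89090909 242.76363636] [ 4  5  9  9 55] [ 487.99253807 -195.13971091   71.        ]
[263.05882353 274.76470588] [ 4  0  9  8 51] [ 572.10937284 -216.99884841   71.        ]
[323.88235294 271.55882353] [ 7  0  9  5 34] [607.36951591 -87.34648787  71.        ]
[ 547.22979299 -140.90299042] 1.312637072871735 [[ 523.01523012  -64.17845103]
 [ 488.29426164 -195.67162328]
 [ 571.44435586 -217.62752982]
 [ 606.16532434  -86.13435757]] [[-1.56748498  0.05153653]
 [-0.30172357  0.53191237]
 [ 0.66501698  0.6286814 ]
 [ 1.20419158 -1.2121303 ]]
cup1 [ 400.21749998 -136.37819506   80.        ]
cup2 [538.14512594  19.4170984   80.        ]
```

View pics/s0crop.png

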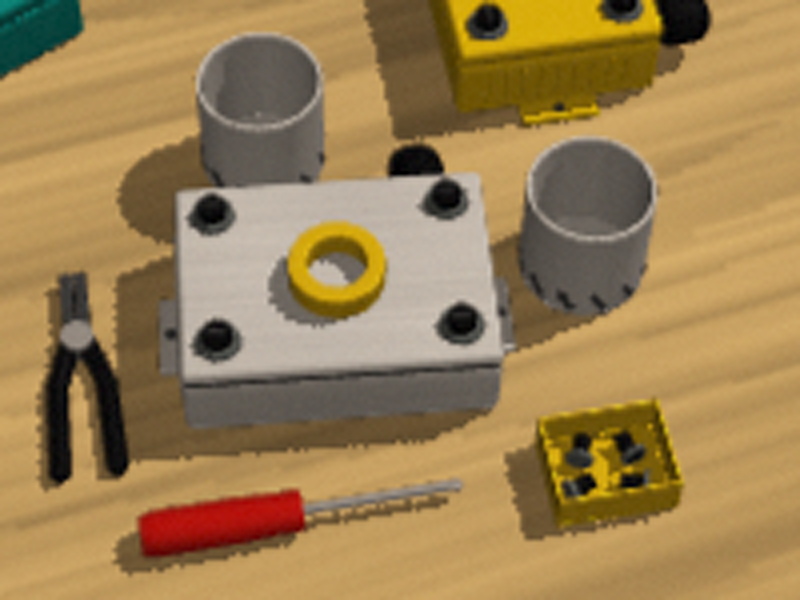

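The crop confirms the gland (415,160) is next to the upper-right head, so that head is a. That makes b upper-left, c lower-left and d lower-right. I'm moving above the box with the fingers shut.

Emit:
{"method": "carry_out", "body": {
  "rows": [
    [1,0.965,0,0,0,0,-1],
    [1,0.965,0,0,0,0,-1],
    [1,0.965,0,0,0,0,-1],
    [1,0.965,0,0,0,0,-1],
    [1,0.965,0,0,0,0,-1],
    [1,0.965,0,0,0,0,-1]
  ]
}}

```text
clock: 0.85
position: [348.2, 323.2, 404.7]
ee_rot: [0.981, -0.193, -0.0, 0.0]
contact_force: [0.0, 0.9, -1.3]
gripper_width: 0.3
grasp_force: 0.0
```

Emit:
{"method": "carry_out", "body": {
  "rows": [
    [1,0.965,0,0,0,0,-1],
    [1,0.965,0,0,0,0,-1],
    [1,0.965,0,0,0,0,-1],
    [1,0.965,0,0,0,0,-1],
    [1,0.965,0,0,0,0,-1],
    [1,0.965,0,0,0,0,-1]
  ]
}}

```text
clock: 1.6
position: [461.3, 70.4, 404.2]
ee_rot: [0.981, -0.193, -0.0, 0.0]
contact_force: [0.0, 0.9, 0.5]
gripper_width: -0.2
grasp_force: 0.0
```

Emit:
{"method": "carry_out", "body": {
  "rows": [
    [0.71,0.685,0,0,0,0.459,-1],
    [0.71,0.685,0,0,0,0.459,-1],
    [0.71,0.685,0,0,0,0.459,-1],
    [0.71,0.685,0,0,0,0.459,-1],
    [0.71,0.685,0,0,0,0.459,-1],
    [0.71,0.685,0,0,0,0.459,-1],
    [0.71,0.685,0,0,0,0.459,-1],
    [0.71,0.685,0,0,0,0.459,-1],
    [0.71,0.685,0,0,0,0.459,-1],
    [0.71,0.685,0,0,0,0.459,-1]
  ]
}}

```text
clock: 2.85
position: [540.8, -108.4, 404.5]
ee_rot: [-0.612, 0.791, 0.0, -0.0]
contact_force: [0.1, -0.3, -0.3]
gripper_width: 0.2
grasp_force: 0.0
```

Run:
```python
from h import *
import pickle
s=arm.read_state();print(s["clock"],s["position"],s["ee_rot"],s["joints"],s["contact_force"])
c,p,d=snap("wrist","w1");pickle.dump(c,open("pics/w1.pkl","wb"));print(np.round(c["cam_to_world"],2))
```

```text
2.85 [ 540.81471447 -108.42619347  404.54734133] [-6.11954516e-01  7.90892950e-01  8.77971079e-05 -6.99435697e-05] [ 9.60480302e-02  2.60274600e-01 -1.74369208e-01 -8.15129835e-05
 -1.13636450e+00 -3.49751006e-01] [ 0.10083052 -0.3138349  -0.30194489]
[[-9.7000e-01 -2.4000e-01 -7.0000e-02  5.2322e+02]
 [ 2.5000e-01 -9.3000e-01 -2.6000e-01 -1.7452e+02]
 [-0.0000e+00 -2.7000e-01  9.6000e-01  3.7315e+02]
 [ 0.0000e+00  0.0000e+00  0.0000e+00  1.0000e+00]]
```

View pics/w1.png

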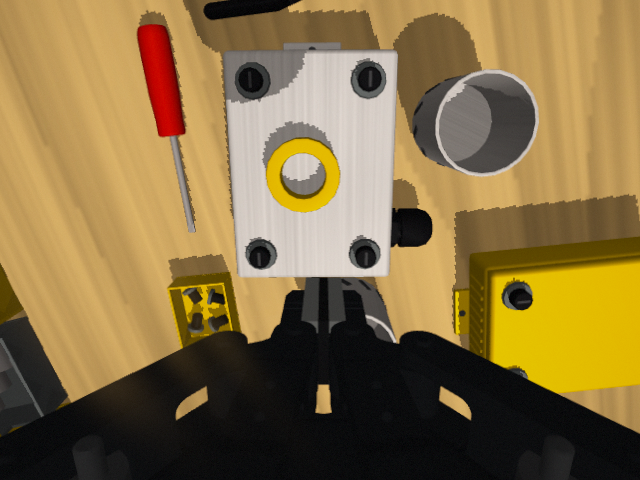

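The wrist view shows the heads at a (365,254), b (369,79), c (252,80) and d (261,254), with the gland at (412,227) beside a. Cup 1 is at (478,122), and cup 2 is hidden under the fingers at about (370,310).

Run:
```python
from m import *
import pickle
c=pickle.load(open("pics/w1.pkl","rb"));p=cv2.imread("pics/w1.png")
P=[];d=np.load("pics/w1.npy")
g0=(p.max(2)<65).astype(np.uint8)
for u,v in((365,254),(369,79),(252,80),(261,254)):
    g=cv2.morphologyEx(g0[v-20:v+21,u-20:u+21],cv2.MORPH_CLOSE,np.ones((5,5)))
    n,l,st,ce=cv2.connectedComponentsWithStats(g);i=l[20,20]
    q,r=cv2.minEnclosingCircle(np.argwhere(l==i)[:,::-1].astype(np.float32))
    q=np.array(q)+[u-20,v-20];P.append(onz(c,*q,72))
    D=np.median(d[v-4:v+5,u-4:u+5]);o,dr=ray(c,*q);print(q,r,st[i],P[-1],"z",(o+dr*D)[2])
ce,yaw,F,r=fit(P);print(ce,yaw,F,np.round(r,1))
q=arm.read_state()
from scipy.spatial.transform import Rotation as R
Rt=R.from_quat(q["ee_rot"]).as_matrix();pos=q["position"]
for n,f in zip("abcd",F):print(n,(Rt.T@(np.r_[f,270]-pos)/200).round(3))
print("tool y angle",np.arctan2(Rt[1,1],Rt[0,1])-(yaw+np.pi/2))
```

```text
[363.85149384 252.72144127] 14.86910629272461 [  4   5  27  29 561] [517.47853203 -65.51286462  72.        ] z 73.04497935822144
[367.14705849  75.85294151] 15.413492202758789 [  3   3  30  30 641] [ 485.41311802 -195.01536602   72.        ] z 72.34770463727557
[252.   81.5] 19.448749542236328 [   3    3   35   38 1046] [ 566.22568755 -211.9271138    72.        ] z 73.24269833691335
[260.5       253.2142849] 14.86170768737793 [  6   6  29  29 581] [597.91577494 -85.77015569  72.        ] z 72.68789340099642
[ 541.75827814 -139.55637503] 1.3314762170810446 [[ 516.10267301  -63.30160518]
 [ 483.86493812 -195.42551842]
 [ 567.41388326 -215.81114489]
 [ 599.65161815  -83.68723165]] [[ 1.4 -2.2]
 [ 1.5  0.4]
 [-1.2  3.9]
 [-1.7 -2.1]]
a [-0.188  0.176  0.673]
b [0.491 0.166 0.673]
c [ 0.485 -0.264  0.673]
d [-0.195 -0.254  0.673]
tool y angle -0.015160753847206276
```

Run:
```python
from m import *
import pickle
from scipy.spatial.transform import Rotation as R
c=pickle.load(open("pics/w1.pkl","rb"));d=np.load("pics/w1.npy");P=[]
for u,v in((365,254),(369,79),(252,80),(261,254)):
    W=np.array([[(lambda od:od[0]+od[1]*d[y,x])(ray(c,x,y)) for x in range(u-20,u+21)] for y in range(v-20,v+21)])
    l=(W[...,2]>69.5).astype(np.uint8)
    n,l,st,ce=cv2.connectedComponentsWithStats(l);i=1+st[1:,4].argmax();w=W[l==i]
    P.append(w.mean(0));print(st[i],w.mean(0),np.percentile(W[...,2],[5,50,90,98]).round(1))
ce,yaw,F,r=fit(P);print(ce,yaw,F,np.round(r,1))
q=arm.read_state();Rt=R.from_quat(q["ee_rot"]).as_matrix();pos=q["position"]
for n,f in zip("abcd",F):print(n,(Rt.T@(np.r_[f,270]-pos)/200).round(3))
print("dyaw",np.arctan2(Rt[1,1],Rt[0,1])-(yaw+np.pi/2))
```

```text
[ 11  13  21  21 343] [516.85497193 -62.35534105  74.72903847] [60.5 62.3 73.1 74.2]
[  9   7  24  26 464] [ 484.60469468 -192.62970258   73.36956966] [60.6 63.9 73.  73.9]
[  6   7  25  26 471] [ 567.14245915 -213.36840198   73.15217483] [60.6 64.1 72.9 73.8]
[  8  14  22  21 336] [599.77398132 -82.40835147  72.55023252] [60.6 62.4 72.6 73.7]
[ 542.09402677 -137.69044927] 1.3278479134694365 [[ 516.71526537  -61.34309523]
 [ 483.99835806 -193.34917075]
 [ 567.47278817 -214.03780332]
 [ 600.18969548  -82.03172779]] [[ 0.1 -1. ]
 [ 0.6  0.7]
 [-0.3  0.7]
 [-0.4 -0.4]]
a [-0.199  0.176  0.673]
b [0.481 0.168 0.673]
c [ 0.476 -0.262  0.673]
d [-0.204 -0.254  0.673]
dyaw -0.011532450235598013
```

Emit:
{"method": "carry_out", "body": {
  "rows": [
    [-0.199,0.176,0,0,0,0,-1],
    [-0.199,0.176,0.15,0,0,0,-1],
    [-0.199,0.176,0.35,0,0,0,-1],
    [-0.199,0.176,0.55,0,0,0,-1],
    [-0.199,0.176,0.7,0,0,0,-1],
    [-0.199,0.176,0.7,0,0,0,-1],
    [-0.199,0.176,0.7,0,0,0,-1]
  ]
}}

```text
clock: 3.78
position: [517.3, -61.9, 265.9]
ee_rot: [-0.611, 0.792, -0.001, 0.001]
contact_force: [0.7, -1.1, 0.0]
gripper_width: -0.3
grasp_force: 0.0
```

Run:
```python
from h import *
s=arm.read_state();print(s["clock"],s["position"],s["ee_rot"],s["contact_force"])
c,p,d=snap("wrist","w2");c2,p2,_=snap("side","sd2")
cv2.imwrite("pics/w2b.png",np.hstack([cv2.resize(p,(400,300)),cv2.resize(p2,(400,300))])[:,:,::-1])
```

```text
3.775 [517.30665256 -61.86026464 265.90007053] [-6.11066255e-01  7.91578718e-01 -6.98658941e-04  8.23523132e-04] [ 0.73209068 -1.10700503  0.04050685]
```

View pics/w2b.png

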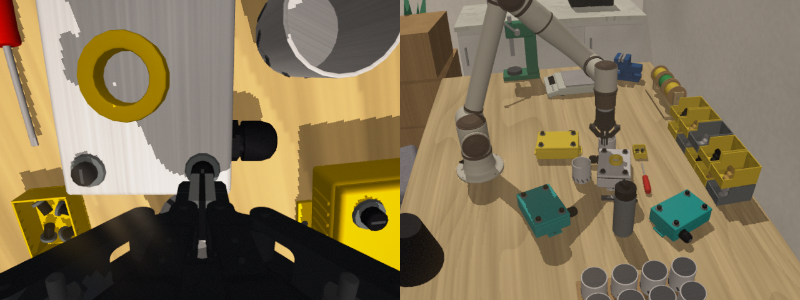

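The wrist half shows the shut fingers lined up with head a: fingers at column 203, head at column 202. In the side half nothing around the box is disturbed. I'm pressing a slowly.

Emit:
{"method": "carry_out", "body": {
  "rows": [
    [0,0,0.07,0,0,0,-1],
    [0,0,0.085,0,0,0,-1],
    [0,0,0.092,0,0,0,-1],
    [0,0,0.099,0,0,0,-1],
    [0,0,0.106,0,0,0,-1],
    [0,0,0.112,0,0,0,-1],
    [0,0,0.118,0,0,0,-1],
    [0,0,0.123,0,0,0,-1],
    [0,0,0.127,0,0,0,-1],
    [0,0,0.127,0,0,0,-1]
  ]
}}

```text
clock: 5.12
position: [516.6, -62.1, 239.5]
ee_rot: [-0.611, 0.792, -0.0, -0.0]
contact_force: [-2.1, -0.8, 4.5]
gripper_width: 0.2
grasp_force: 2.3
```

Emit:
{"method": "carry_out", "body": {
  "rows": [
    [0,0,0.003,0,0,0,-1],
    [0,0,0.006,0,0,0,-1],
    [0,0,0.006,0,0,0,-1]
  ]
}}

```text
clock: 5.5
position: [516.5, -62.0, 239.4]
ee_rot: [-0.611, 0.792, -0.0, -0.0]
contact_force: [-5.2, -0.1, 11.8]
gripper_width: -0.1
grasp_force: 5.9
```

Force rises with no more travel, so a is home. Lifting and crossing over the tape to c.

Emit:
{"method": "carry_out", "body": {
  "rows": [
    [0,0,-0.1,0,0,0,-1],
    [0,0,-0.25,0,0,0,-1],
    [0.2,-0.13,-0.25,0,0,0,-1],
    [0.45,-0.292,-0.25,0,0,0,-1],
    [0.675,-0.438,-0.25,0,0,0,-1],
    [0.675,-0.438,-0.25,0,0,0,-1],
    [0.675,-0.438,-0.12,0,0,0,-1],
    [0.675,-0.438,-0.12,0,0,0,-1]
  ]
}}

```text
clock: 6.5
position: [566.3, -214.2, 260.0]
ee_rot: [-0.611, 0.792, 0.002, -0.001]
contact_force: [-0.5, -0.0, -0.1]
gripper_width: -0.0
grasp_force: 0.0
```

Run:
```python
from h import *
from scipy.spatial.transform import Rotation as R
s=arm.read_state();print(s["clock"],s["position"],s["ee_rot"],s["contact_force"])
c,p,d=snap("wrist","w3");c2,p2,_=snap("scene","sc3")
Rt=R.from_quat(s["ee_rot"]).as_matrix();print("to c",Rt.T@(np.array([567.47,-214.04,0])-s["position"]))
a=cv2.imread("pics/scene0.png")[:,:,::-1]
cv2.imwrite("pics/w3b.png",np.hstack([cv2.resize(p,(400,300)),cv2.resize(p2[190:340,210:410],(400,300))])[:,:,::-1])
```

```text
6.5 [ 566.32770744 -214.22029641  259.97347565] [-0.61066481  0.79188648  0.00164267 -0.0012617 ] [-0.47455073 -0.03326473 -0.10466841]
to c [ -0.46263897  -2.13590042 259.96686187]
```

View pics/w3b.png

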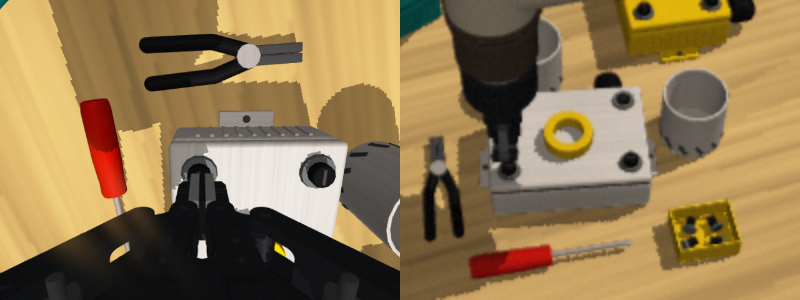

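The fingers sit over head c (wrist half, 200,170), and in the scene half the box and tape have not moved. Pressing c.

Emit:
{"method": "carry_out", "body": {
  "rows": [
    [0,0,0.05,0,0,0,-1],
    [0,0,0.072,0,0,0,-1],
    [0,0,0.079,0,0,0,-1],
    [0,0,0.086,0,0,0,-1],
    [0,0,0.093,0,0,0,-1],
    [0,0,0.1,0,0,0,-1],
    [0,0,0.106,0,0,0,-1],
    [0,0,0.112,0,0,0,-1],
    [0,0,0.117,0,0,0,-1],
    [0,0,0.12,0,0,0,-1],
    [0,0,0.12,0,0,0,-1]
  ]
}}

```text
clock: 7.98
position: [567.6, -215.0, 239.1]
ee_rot: [-0.611, 0.792, -0.001, 0.001]
contact_force: [-0.8, 2.0, 7.2]
gripper_width: 0.1
grasp_force: 3.2
```

Emit:
{"method": "carry_out", "body": {
  "rows": [
    [0,0,0.003,0,0,0,-1],
    [0,0,0.005,0,0,0,-1],
    [0,0,0.005,0,0,0,-1]
  ]
}}

```text
clock: 8.35
position: [568.0, -215.0, 238.8]
ee_rot: [-0.611, 0.792, -0.002, 0.001]
contact_force: [-0.4, 2.5, 8.2]
gripper_width: 0.1
grasp_force: 4.0
```

Emit:
{"method": "carry_out", "body": {
  "rows": [
    [0,0,0.003,0,0,0,-1],
    [0,0,0.005,0,0,0,-1],
    [0,0,0.005,0,0,0,-1]
  ]
}}

```text
clock: 8.72
position: [568.6, -215.2, 238.5]
ee_rot: [-0.611, 0.791, -0.003, 0.002]
contact_force: [0.8, 1.3, 10.1]
gripper_width: 0.3
grasp_force: 4.9
```

c is home, at force 10 N with no travel. Moving on to b.

Emit:
{"method": "carry_out", "body": {
  "rows": [
    [0,0,-0.1,0,0,0,-1],
    [0,0,-0.22,0,0,0,-1],
    [0.005,0.2,-0.22,0,0,0,-1],
    [0.005,0.43,-0.22,0,0,0,-1],
    [0.005,0.43,-0.22,0,0,0,-1],
    [0.005,0.43,-0.12,0,0,0,-1],
    [0.005,0.43,-0.12,0,0,0,-1]
  ]
}}

```text
clock: 9.6
position: [483.7, -194.2, 258.9]
ee_rot: [-0.611, 0.792, 0.001, -0.001]
contact_force: [-0.9, -0.5, 0.8]
gripper_width: -0.1
grasp_force: 0.0
```

Run:
```python
from h import *
from scipy.spatial.transform import Rotation as R
s=arm.read_state();print(s["clock"],s["position"],s["ee_rot"],s["contact_force"])
c,p,d=snap("wrist","w4");c2,p2,_=snap("scene","sc4")
Rt=R.from_quat(s["ee_rot"]).as_matrix();print("to b",Rt.T@(np.array([484,-193.35,0])-s["position"]))
cv2.imwrite("pics/w4b.png",np.hstack([cv2.resize(p,(400,300)),cv2.resize(p2[190:340,210:410],(400,300))])[:,:,::-1])
```

```text
9.6 [ 483.72348096 -194.16112469  258.924054  ] [-6.10574271e-01  7.91958154e-01  7.34737941e-04 -8.96071717e-04] [-0.91326568 -0.53073796  0.7569485 ]
to b [ -0.98996272  -0.64572361 258.92277447]
```

View pics/w4b.png

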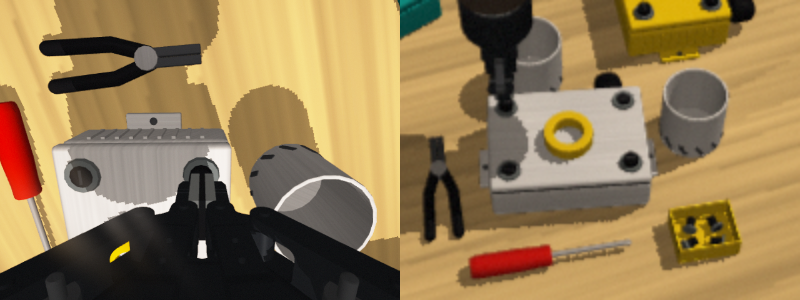

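The fingers are over b (wrist half, 200,170) and clear of cup 1. Nothing has moved. Pressing b.

Emit:
{"method": "carry_out", "body": {
  "rows": [
    [0,0,0.045,0,0,0,-1],
    [0,0,0.062,0,0,0,-1],
    [0,0,0.07,0,0,0,-1],
    [0,0,0.077,0,0,0,-1],
    [0,0,0.084,0,0,0,-1],
    [0,0,0.091,0,0,0,-1],
    [0,0,0.097,0,0,0,-1],
    [0,0,0.103,0,0,0,-1],
    [0,0,0.108,0,0,0,-1],
    [0,0,0.113,0,0,0,-1],
    [0,0,0.115,0,0,0,-1],
    [0,0,0.115,0,0,0,-1]
  ]
}}

```text
clock: 11.2
position: [483.5, -193.9, 239.3]
ee_rot: [-0.611, 0.792, -0.0, -0.0]
contact_force: [-6.3, 3.0, 18.6]
gripper_width: -0.0
grasp_force: 8.7
```

b is home at 18.6 N against the stop. Crossing to d.

Emit:
{"method": "carry_out", "body": {
  "rows": [
    [0,0,-0.1,0,0,0,-1],
    [0,0,-0.25,0,0,0,-1],
    [-0.2,-0.123,-0.25,0,0,0,-1],
    [-0.45,-0.277,-0.25,0,0,0,-1],
    [-0.685,-0.422,-0.25,0,0,0,-1],
    [-0.685,-0.422,-0.25,0,0,0,-1],
    [-0.685,-0.422,-0.12,0,0,0,-1],
    [-0.685,-0.422,-0.12,0,0,0,-1]
  ]
}}

```text
clock: 12.2
position: [598.8, -83.3, 258.8]
ee_rot: [-0.61, 0.792, 0.002, -0.002]
contact_force: [-0.5, -0.2, 0.2]
gripper_width: -0.2
grasp_force: 0.0
```

Run:
```python
from h import *
from scipy.spatial.transform import Rotation as R
s=arm.read_state();print(s["clock"],s["position"],s["ee_rot"],s["contact_force"])
c,p,d=snap("wrist","w5");c2,p2,_=snap("scene","sc5")
Rt=R.from_quat(s["ee_rot"]).as_matrix();print("to d",Rt.T@(np.array([600.2,-82.03,0])-s["position"]))
cv2.imwrite("pics/w5b.png",np.hstack([cv2.resize(p,(400,300)),cv2.resize(p2[190:340,210:410],(400,300))])[:,:,::-1])
```

```text
12.2 [598.80917717 -83.32780647 258.76607377] [-0.61031488  0.79215443  0.00160459 -0.00213059] [-0.54413415 -0.20674955  0.20775344]
to d [ -1.97623189  -2.34462998 258.75489723]
```

View pics/w5b.png

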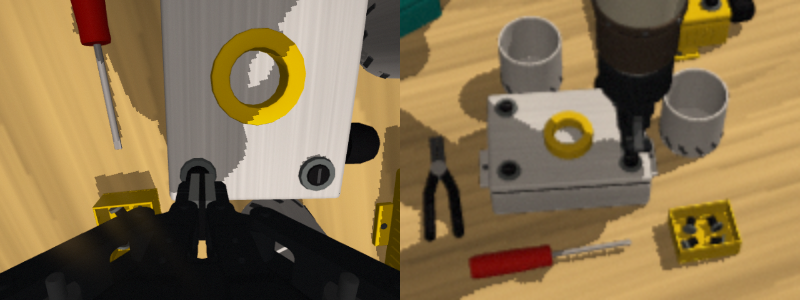

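The fingers are over d (wrist half, 200,172), and the tape and cups have not moved. Pressing d.

Emit:
{"method": "carry_out", "body": {
  "rows": [
    [0,0,0.045,0,0,0,-1],
    [0,-0.005,0.062,0,0,0,-1],
    [0,-0.005,0.07,0,0,0,-1],
    [0,-0.005,0.077,0,0,0,-1],
    [0,-0.005,0.084,0,0,0,-1],
    [0,-0.005,0.091,0,0,0,-1],
    [0,-0.005,0.097,0,0,0,-1],
    [0,-0.005,0.103,0,0,0,-1],
    [0,-0.005,0.108,0,0,0,-1],
    [0,-0.005,0.113,0,0,0,-1],
    [0,-0.005,0.115,0,0,0,-1],
    [0,-0.005,0.115,0,0,0,-1]
  ]
}}

```text
clock: 13.8
position: [601.4, -83.3, 239.2]
ee_rot: [-0.611, 0.792, -0.001, 0.0]
contact_force: [-1.5, -1.0, 7.2]
gripper_width: 0.2
grasp_force: 3.5
```

Emit:
{"method": "carry_out", "body": {
  "rows": [
    [0,0,0.004,0,0,0,-1],
    [0,0,0.008,0,0,0,-1],
    [0,0,0.01,0,0,0,-1],
    [0,0,0.01,0,0,0,-1]
  ]
}}

```text
clock: 14.3
position: [602.3, -83.5, 238.7]
ee_rot: [-0.611, 0.791, -0.002, 0.002]
contact_force: [-1.3, -2.1, 10.1]
gripper_width: -0.2
grasp_force: 5.4
```

d is home. Lifting away to check all four.

Emit:
{"method": "carry_out", "body": {
  "rows": [
    [0,0,-0.1,0,0,0,-1],
    [0,0,-0.35,0,0,0,-1],
    [0.0,0.26,-0.65,0,0,0,-1],
    [0.0,0.26,-0.83,0,0,0,-1],
    [0.0,0.26,-0.83,0,0,0,-1],
    [0.0,0.26,-0.83,0,0,0,-1],
    [0.0,0.26,-0.83,0,0,0,-1]
  ]
}}

```text
clock: 15.18
position: [550.8, -69.9, 400.2]
ee_rot: [-0.611, 0.792, 0.001, -0.001]
contact_force: [-0.3, 1.1, -0.9]
gripper_width: 0.2
grasp_force: 0.0
```

Run:
```python
from m import *
s=arm.read_state();print(s["clock"],s["position"],s["contact_force"])
c,p,d=snap("wrist","w6");T=np.array(c["cam_to_world"]);m=np.array(c["mtx"])
F=np.array([[516.7,-61.3,66],[484,-193.3,66],[567.5,-214,66],[600.2,-82,66]])
for f in F:
    q=T[:3,:3].T@(f-T[:3,3]);s_=np.array([q[0],-q[1]])/-q[2];s_=s_*(1+c["k1"]*(s_@s_))
    u,v=(s_*m[0,0]+m[:2,2]).round().astype(int)
    W=np.array([[(lambda od:od[0]+od[1]*d[y,x])(ray(c,x,y)) for x in range(u-20,u+21)] for y in range(v-20,v+21)])
    h=W[17:24,17:24,2];ok=W[...,2];print(u,v,"head z",np.median(h),"collar/lid",np.percentile(ok,[10,50,80,98]).round(1))
cv2.imwrite("pics/w6v.png",p[:,:,::-1])
```

```text
15.175 [550.75858906 -69.89397187 400.24689739] [-0.26683659  1.06933785 -0.90176544]
366 209 head z 65.61511109240712 collar/lid [60.9 62.5 64.9 66.4]
369 18 head z 65.30452556384085 collar/lid [ 61.2  64.3  65.4 306.1]
245 20 head z 65.3015553556769 collar/lid [61.1 64.1 65.2 66.5]
256 210 head z 65.80210865187257 collar/lid [60.9 62.7 65.  66.5]
```

View pics/w6.png

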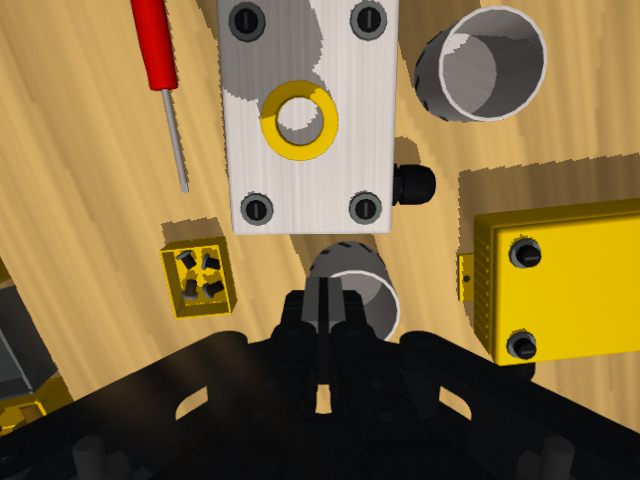

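All four heads, at (366,209), (369,18), (245,20) and (256,210), measure about 65.5 mm, so they are home. The box, tape and cups are undisturbed, so I'm handing in.

```bash
python3 -c "
from bench import arm
print(arm.job_done())"
```

```text
the job is handed in; nothing more can be done
None
```

I pressed all four fasteners home in the order a, c, b, d and handed the job in at about 15 s; the last pictures show the heads at about 65.5 mm (home is 66 mm), with the box, tape and cups where they were.

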